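# Stack the microscopy supplies in their tray and stand

## Robot

A 6-joint arm with a two-finger parallel gripper is mounted at the origin on a cart in front of the work surface, level with it; the furniture and walls round the work are solid. World frame = base frame: x ahead of the robot, y to its left, z up, the work surface at z = 0. Lengths are in mm, angles in rad, forces in N, time in s.
With the tool pointing down it reaches from about 350 to 925 mm from the base axis. Payload 6.4 kg.
Tool frame: the origin (TCP) lies at the very end of the fingers, on their centre line; the grasp point (between the pads) lies 19 mm behind it; z points along the fingers, y is the line along which they close (so a half turn about z gives the same grasp; the last joint's range is limited). The gripper opens to 85 mm and grips with 20 to 120 N. Pads are 22 mm wide; open, the fingers measure 114 mm over their backs; the gripper's body (76 mm by 85 mm) begins 54 mm behind the grasp point. The pads swing forward as they close: fully open they stand 13 mm farther back than shut.
Start: joints at [-1.313, 0.245, 1.558, -0, 1.339, -0.174], TCP at [272.035, -590.348, 192.19] pointing down, gripper open.
Joint ranges: [-3.13, 3.13], [-1.02, 2.26], [0.13, 2.54], [-0.95, 4.09], [0.21, 2.88], [-2.74, 2.74]. Speed limits (rad/s): [2.57, 2.57, 3.14, 3.14, 3.14, 3.14].

## Interface

Orientations are given as a unit quaternion [x, y, z, w].
In Python, from bench import reach, move_linear, set_joints, grip, dwell, inverse_kinematics, read_state, snapshot, PlanningError, close_job gives the robot as it stands. The module is installed in compiled form; this text tells all that it offers. Calls block until the motion is done:
- reach(position, orientation): joint-space move of the TCP to a pose.
- move_linear(position, vel=150, orientation=None, guard=None): straight line of the TCP; orientation=None keeps the orientation; vel is the mean speed in mm/s. With guard (N) it stops when the force on the tool has changed by that much, and returns True; else False.
- set_joints(angles): joint-space move.
- grip(opening, grasp_force=None): finger opening in mm; grasp_force is the grip in N (None keeps the last); returns when the fingers have stopped.
- dwell(seconds).
- inverse_kinematics(position, orientation): joint angles nearest the present ones, or None.
- read_state(): the state.
- snapshot(name): name is "side" or "top" or "wrist"; returns a dict with "frame" (480x640x3 uint8, blue, green, red), "range_z" (480x640 float32, mm along the optical axis (not along the pixel's ray), 0 where there is no reading), "fx", "fy", "cx", "cy" (pixels), "distortion" ([k1, k2, p1, p2, k3] as OpenCV has them; the pictures are not rectified), "world_from_camera" (4x4, takes a point from camera to world coordinates). Camera axes: x right, y down, z forward; pixel columns grow to the right and rows downward; lengths in mm; the calibration is good to about 2 mm. A picture is of the moment at which its call begins.
A pose or a line that the arm cannot do raises PlanningError and nothing moves.
- close_job(): hands the job in; it is judged then, once.
The state is a dict: "time": time; "joint_positions": joint angles; "qvel": joint speeds; "joint_torque": joint torques, N m; "tcp_pos": TCP position; "ee_rot": TCP orientation; "force": force on the tool from outside, world axes, zero at the start; "torque": the same for the moment, N m; "gripper_width": finger opening in mm; "grip_force": force on a finger pad.
Only numpy, scipy, OpenCV 4.12 (cv2) and the standard library are available. Lean on these libraries where they do the work, as an engineer would, in place of code of your own. Each camera call takes 0.05 s, during which the arm holds its last target. There are 200 camera calls.

## Task

Tidy the microscope supplies into two neat upright stacks: lay one slide carton lengthwise in the middle of the long tray, the other slide carton squarely on top of it and the coverslip box on the middle of the upper carton; and set the taller objective canister in the middle of the round stand with the shorter one centred on top. The cartons may go in either order. Leave the oil bottle and the filter cube standing where they are.

Things in the scene. Friction and masses are not known exactly. Their poses are not given: they have to be found in the camera images.
- long_tray: Fixed shallow rectangular tray, bare aluminium with a grey liner, 126 mm along its x, 76 mm along its y, rim 9 mm high, inner floor 3 mm above its underside, walls 3 mm. Origin: centre of the underside; x runs along its length.
- round_stand: Fixed shallow round stand, bare aluminium with a grey liner, 76 mm outside and 70 mm inside diameter, rim 9 mm high, inner floor 3 mm above its underside. Origin: centre of the underside.
- carton_a_mid (a point): Slide carton: oblong pale cardboard carton of microscope slides (blue strip), 30 mm (its x) by 80 mm (its y) by 21 mm high, 0.12 kg, lying flat. Point: its centre, half-way up; y runs along its length. The two slide cartons are equal in size and interchangeable.
- carton_b_mid (a point): Slide carton: oblong pale cardboard carton of microscope slides (green strip), 30 mm (its x) by 80 mm (its y) by 21 mm high, 0.12 kg, lying flat. Point: its centre, half-way up; y runs along its length. The two slide cartons are equal in size and interchangeable.
- coverslip_box_mid (a point): Coverslip box: small square white box with a blue lid, 30 x 30 mm (x, y), 22 mm high. Point: its centre, half-way up; the sides are square to its x and y.
- tall_canister_mid (a point): Taller of the two objective canisters: upright round white drum with a black screw lid, 58 mm high; drum 39 mm diameter, lid (top 16 mm) 42 mm diameter; 0.14 kg. Point: its centre, half-way up (29 mm above its underside).
- short_canister_mid (a point): Shorter of the two objective canisters: as the taller one, but 46 mm high; drum 39 mm diameter, lid (top 16 mm) 42 mm diameter; 0.14 kg. Point: its centre, half-way up (23 mm above its underside).
- oil_bottle_mid (a point): Small brown bottle with a black cap, 25 mm diameter, 52 mm high, standing loose; to be left where it stands. Point: its centre, half-way up.
- filter_cube_mid (a point): Black filter cube with round coloured windows, 34 mm, standing loose; to be left where it stands. Point: its centre, half-way up.
Things that resemble listed ones, but are neither listed nor needed, are in the scene too. What is shaped like the part that bears tall_canister_mid but orange or turquoise is not meant. Leave any purple or turquoise look-alike of the part that bears carton_a_mid alone.

How it is judged (in metres and radians):
At the end, for the whole second after the job is handed in: In the tray: carton (15 mm, 0.2 rad of centred and lengthwise), second carton on it (12 mm, 0.2 rad), coverslip box on that (12 mm). On the stand: taller canister (13 mm of centre), shorter on it (12 mm). All flat on what bears them, upright within 0.1 rad, at rest, released (((horizontal distance between carton_a_mid and long_tray below 0.015 m and z of carton_a_mid in the frame of long_tray between 0.0095 and 0.0175 m and angle between each of carton_a_mid, carton_b_mid, coverslip_box_mid's own z axis and vertical below 0.1 rad and angle between the y axis of carton_a_mid and the x axis of long_tray, either way round below 0.2 rad and horizontal distance between carton_b_mid and carton_a_mid below 0.012 m and z of carton_b_mid in the frame of carton_a_mid between 0.017 and 0.025 m and angle between the y axis of carton_b_mid and the y axis of carton_a_mid, either way round below 0.2 rad and horizontal distance between coverslip_box_mid and carton_b_mid below 0.012 m and z of coverslip_box_mid in the frame of carton_b_mid between 0.0175 and 0.0255 m) or (horizontal distance between carton_b_mid and long_tray below 0.015 m and z of carton_b_mid in the frame of long_tray between 0.0095 and 0.0175 m and angle between each of carton_b_mid, carton_a_mid, coverslip_box_mid's own z axis and vertical below 0.1 rad and angle between the y axis of carton_b_mid and the x axis of long_tray, either way round below 0.2 rad and horizontal distance between carton_a_mid and carton_b_mid below 0.012 m and z of carton_a_mid in the frame of carton_b_mid between 0.017 and 0.025 m and angle between the y axis of carton_a_mid and the y axis of carton_b_mid, either way round below 0.2 rad and horizontal distance between coverslip_box_mid and carton_a_mid below 0.012 m and z of coverslip_box_mid in the frame of carton_a_mid between 0.0175 and 0.0255 m)) and horizontal distance between tall_canister_mid and round_stand below 0.013 m and z of tall_canister_mid in the frame of round_stand between 0.028 and 0.036 m and angle between each of tall_canister_mid, short_canister_mid's own z axis and vertical below 0.1 rad and horizontal distance between short_canister_mid and tall_canister_mid below 0.012 m and z of short_canister_mid in the frame of tall_canister_mid between 0.048 and 0.056 m and linear speed of each of carton_a, carton_b, coverslip_box, tall_canister, short_canister below 0.02 m/s and angular speed of each of carton_a, carton_b, coverslip_box, tall_canister, short_canister below 0.2 rad/s); the robot touches nothing.
It fails at once if the oil bottle is pushed more than 20 mm or tipped over (distance of oil_bottle_mid from where it was at the start of the episode above 0.02 m or angle between oil_bottle_mid's own z axis and vertical above 0.4 rad).
It fails at once if the filter cube is pushed more than 20 mm or tipped over (distance of filter_cube_mid from where it was at the start of the episode above 0.02 m or angle between filter_cube_mid's own z axis and vertical above 0.4 rad).
It also fails if it takes over 134 s, if anything falls off the work surface, if the arm or the gripper's body presses on something with over 40 N, if the wrist force passes 120 N, or if a joint passes its speed limit or range.

## Working session

There is one attempt and no reset: what is moved stays moved. The work goes in short steps, each a Python script; the robot and the scene stay as the last script left them, time stands still between calls to the robot, and variables do not carry over. Pictures are saved under pics/ and viewed, at most 14 in all, crops included, and the job is handed in when it is done.

```bash
mkdir -p pics
cat > h.py <<'E'
import numpy as np, cv2, pickle
from bench import *
def shot(n,tag):
    s=snapshot(n); cv2.imwrite(f'pics/{tag}.png',s['frame']); pickle.dump(s,open(f'{tag}.pkl','wb')); return s
def load(tag): return pickle.load(open(f'{tag}.pkl','rb'))
def world(s):
    """HxWx3 world coordinates for each pixel"""
    K=np.array([[s['fx'],0,s['cx']],[0,s['fy'],s['cy']],[0,0,1.]])
    v,u=np.mgrid[0:480,0:640].astype(np.float64)
    r=cv2.undistortPoints(np.stack([u.ravel(),v.ravel()],1)[:,None],K,np.array(s['distortion'],float))[:,0]
    z=s['range_z'].ravel().astype(float)
    p=np.c_[r*z[:,None],z]; T=np.array(s['world_from_camera'])
    w=p@T[:3,:3].T+T[:3,3]; w[z==0]=np.nan
    return w.reshape(480,640,3)
E
python3 - <<'E'
from h import *
for n in('top','side'):
    s=shot(n,n+'0'); print(np.round(s['world_from_camera'],3),s['fx'])
E
```

```text
[[ 1.400000e-02 -9.870000e-01  1.580000e-01  3.483570e+02]
 [-1.000000e+00 -1.100000e-02  2.000000e-02  3.490000e+00]
 [-1.800000e-02 -1.580000e-01 -9.870000e-01  1.121206e+03]
 [ 0.000000e+00  0.000000e+00  0.000000e+00  1.000000e+00]] 455.54959558744105
[[-9.67000e-01 -1.28000e-01  2.20000e-01  2.98368e+02]
 [-2.54000e-01  4.71000e-01 -8.45000e-01  9.30700e+02]
 [ 4.00000e-03 -8.73000e-01 -4.88000e-01  5.99508e+02]
 [ 0.00000e+00  0.00000e+00  0.00000e+00  1.00000e+00]] 455.48648981693844
```

View pics/top0.png

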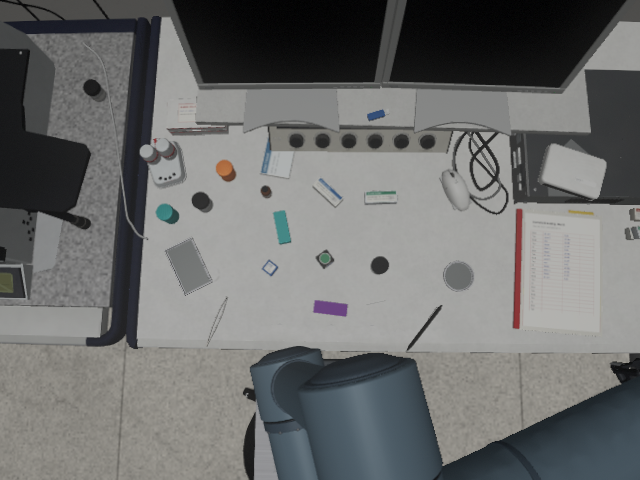

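View pics/side0.png

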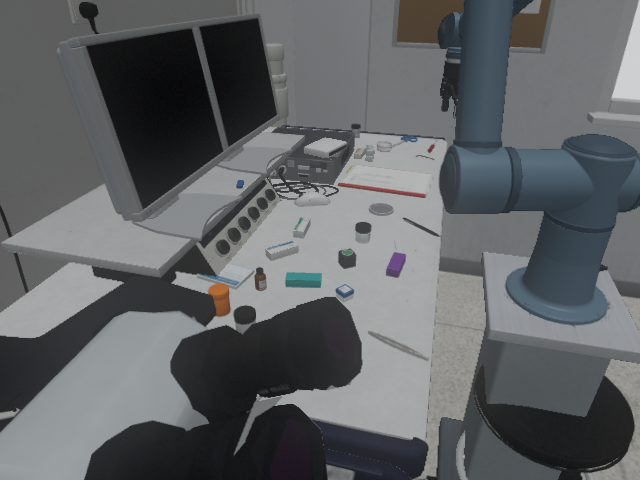

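Candidates in the top picture:
- **Cartons:** blue strip (327,192) and green strip (380,197). The turquoise (282,227) and purple (330,308) ones are decoys.
- **Canisters:** black lids at (201,201) and (379,265). The orange (225,170) and turquoise (166,213) ones are decoys.
- **Coverslip box:** (270,268). The blue item on the shelf at (376,115) is something else.
- **Tray and stand:** tray (189,266), stand (459,276).
- **Leave in place:** oil bottle (265,191), filter cube (325,259).

Next I'll measure these with depth and check a close crop.

Run:
```python
from h import *
s=load('top0'); W=world(s)
Z=W[...,2]
print('table z',np.nanmedian(Z[290:330,240:290]),np.nanmedian(Z[240:250,220:250]))
objs=dict(ca=(327,192,8),cb=(380,197,8),cov=(270,268,10),can1=(201,201,25),can2=(379,265,25),bottle=(265,191,20),cube=(325,259,15),turqcan=(166,213,25),orange=(225,170,25),purple=(330,308,8),turqc=(282,227,8))
for n,(u,v,h) in objs.items():
    m=np.zeros(Z.shape,np.uint8); m[v-25:v+26,u-25:u+26]=1
    m=((Z>h)&(m>0)).astype(np.uint8)
    k,l=cv2.connectedComponents(m); 
    p=W[l==l[v,u]]; zt=np.percentile(p[:,2],90); p=p[p[:,2]>zt-5]
    r=cv2.minAreaRect(p[:,:2].astype(np.float32)); print(n,np.round(zt,1),np.round(r[0],1),np.round(r[1],1),round(r[2],1))
for n,(u,v) in dict(tray=(189,266),stand=(459,276)).items():
    P=W[v-35:v+36,u-35:u+36].reshape(-1,3); p=P[(P[:,2]>5.5)&(P[:,2]<14)]
    r=cv2.minAreaRect(p[:,:2].astype(np.float32)); print(n,len(p),np.round(r[0],1),np.round(r[1],1),round(r[2],1),W[v,u])
f=s['frame'];cv2.imwrite('pics/crop1.png',cv2.resize(f[150:330,140:480],None,fx=2.3,fy=2.3,interpolation=cv2.INTER_CUBIC))
```

```text
table z -0.6029875004327323 -0.5840780794039802
ca 23.7 [647.1  -6. ] [80.9 30.2] 47.0
cb 23.4 [ 635.9 -138.6] [30.3 78.9] 3.5
cov 25.4 [455.  133.2] [28.8 29.5] 52.0
can1 60.2 [614.1 301.9] [39.2 39.2] 46.1
can2 47.6 [ 462.7 -131.3] [39.9 40.9] 45.2
bottle 52.5 [644.5 148.4] [14.9 12.6] 45.0
cube 36.2 [ 4.783e+02 -1.000e-01] [33.  32.8] 37.2
turqcan 59.7 [584.1 387.7] [40.3 40.4] 22.8
orange 59.9 [695.2 247.5] [41.  40.1] 67.0
purple 23.6 [359.8 -14.5] [79.7 29.9] 83.4
turqc 23.8 [556.9 106.7] [80.2 29.7] 12.4
tray 370 [429.7 347.1] [200.3 127.9] 28.7 [457.65659423 335.94581842   0.80776186]
stand 191 [ 421.1 -306.4] [102.5 155.7] 30.6 [ 440.70290167 -330.94773033    4.15562921]
```

View pics/crop1.png

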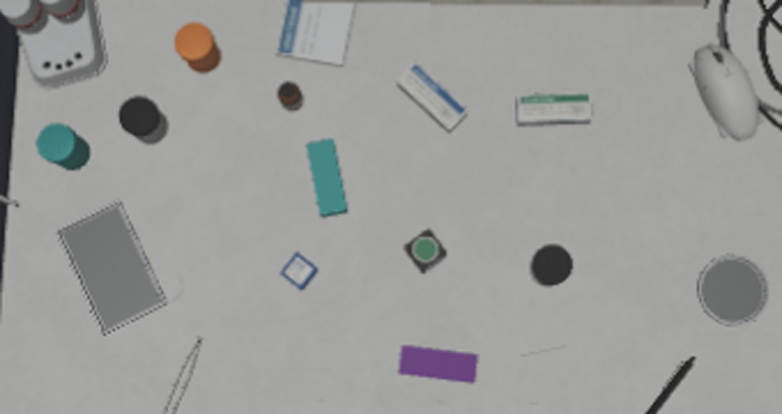

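The crop confirms it: tall black-lid canister at (201,201) with top z≈60, short one at (379,265) with top z≈48, and both cartons pale with a strip. I'll take wrist close-ups over the stand and the tray.

```bash
cat >> h.py <<'E'
from scipy.spatial.transform import Rotation as R
def quat(a):
    """tool down, closing axis y at world angle a (rad)"""
    y=np.array([np.cos(a),np.sin(a),0]); z=np.array([0,0,-1.]); x=np.cross(y,z)
    return R.from_matrix(np.c_[x,y,z]).as_quat()
def best(p,a):
    """of the two half-turn equivalents, the one with least wrist turn"""
    c=[]
    for k in(0,np.pi):
        j=inverse_kinematics(list(p),list(quat(a+k)))
        if j is not None: c.append((abs(j[5]-read_state()['joint_positions'][5]),k))
    return list(quat(a+min(c)[1]))
def plane_pt(s,u,v,z):
    K=np.array([[s['fx'],0,s['cx']],[0,s['fy'],s['cy']],[0,0,1.]]); T=np.array(s['world_from_camera'])
    r=cv2.undistortPoints(np.array([[[u,v]]],float),K,np.array(s['distortion'],float))[0,0]
    d=T[:3,:3]@[r[0],r[1],1]; return T[:3,3]+d*(z-T[2,3])/d[2]
E
python3 - <<'E'
from h import *
s=load('top0')
c=np.array([plane_pt(s,140+u/2.3,150+v/2.3,9)[:2] for u,v in((60,232),(121,203),(166,302),(105,333))])
t=c.mean(0); st=plane_pt(s,459,276,9)[:2]
print(np.round(c,1),t,st)
print(read_state()['time'],read_state()['ee_rot'])
p=[st[0],st[1],230]; reach(p,best(p,0.)); shot('wrist','w_stand')
p=[t[0],t[1],230]; reach(p,best(p,np.radians(114))); shot('wrist','w_tray')
print(read_state()['time'],read_state()['joint_positions'])
cv2.imwrite('pics/w12.png',cv2.resize(np.hstack([load('w_stand')['frame'],load('w_tray')['frame']]),(800,300)))
E
```

```text
[[493.9 393.4]
 [526.4 328.4]
 [420.  273.9]
 [386.  337.9]] [456.55583717 333.39636516] [ 440.30242054 -329.49735812]
0.1 [ 9.76780059e-01  2.14242811e-01 -4.34509768e-05 -8.55933406e-04]
3.75 [ 4.28816126e-01  1.71177253e-02  1.73911504e+00 -1.30184534e-04
  1.38535713e+00 -1.55939799e+00]
```

View pics/w12.png

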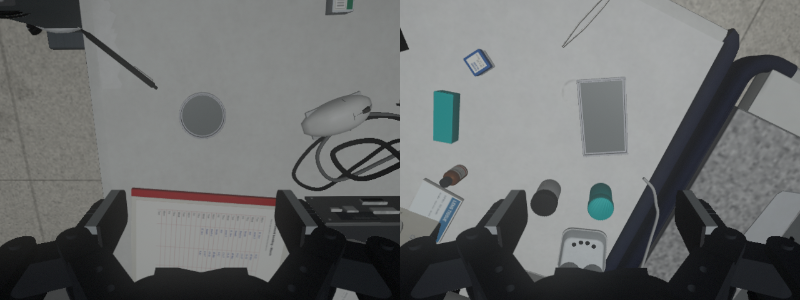

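The wrist pictures show the stand centred at about (323,184). The tray corners are at about (285,126), (360,122), (363,245) and (294,250). I'll compare these with the top-camera estimate.

Run:
```python
from h import *
s=load('w_tray')
c=np.array([plane_pt(s,u,v,9)[:2] for u,v in((285,126),(360,122),(363,245),(294,250))])
print(np.round(c,1),c.mean(0)); print(plane_pt(load('w_stand'),323,184,9))
a=load('w_tray')['frame'][90:280,250:400]; b=load('w_stand')['frame'][110:260,250:400]
cv2.imwrite('pics/w3.png',np.hstack([cv2.resize(a,None,fx=3,fy=3),cv2.copyMakeBorder(cv2.resize(b,(350,350)),0,220,0,0,0)]))
```

```text
[[417.6 276.5]
 [385.  340.8]
 [496.2 397.4]
 [530.6 333.4]] [457.34637864 337.02679307]
[ 441.69154093 -327.96066771    9.        ]
```

View pics/w3.png

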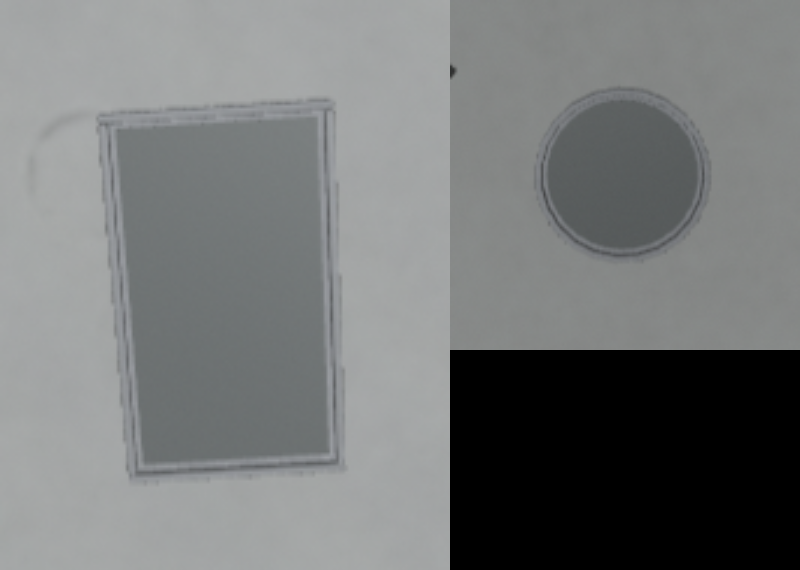

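The liner corners are clear in the crop (tray (117,129), (323,116), (331,455), (142,466); stand centre (622,174)), so I have good centres. Now the canisters.

```bash
cat >> h.py <<'E'
def pick(x,y,z,a,op,f,hi=140):
    grip(op); p=[x,y,hi]; q=best(p,a); reach(p,q)
    move_linear([x,y,z+25],250); move_linear([x,y,z],80,guard=15)
    grip(0,f); w=read_state()['gripper_width']; move_linear([x,y,hi],200)
    print('picked width',w,'after lift',read_state()['gripper_width'],read_state()['grip_force'],'t',read_state()['time'])
def place(x,y,z,a,op,hi=170):
    """z: expected TCP height at contact"""
    c=read_state()['tcp_pos']; 
    if c[2]<hi-1: move_linear([c[0],c[1],hi],250)
    p=[x,y,hi]; reach(p,best(p,a)); dwell(0.2)
    move_linear([x,y,z+12],200); hit=move_linear([x,y,z-3],25,guard=4)
    print('hit',hit,'z',read_state()['tcp_pos'],'expected',z)
    grip(op); dwell(.2); move_linear([x,y,hi],150); print('t',read_state()['time'])
E
python3 - <<'E'
from h import *
s=load('w_tray')
c=np.array([plane_pt(s,250+u/3,90+v/3,3)[:2] for u,v in((117,129),(323,116),(331,455),(142,466))])
d=c[2]+c[3]-c[0]-c[1]; ang=np.arctan2(d[1],d[0]); st=plane_pt(load('w_stand'),323.7,184.6,3)[:2]
print(c.mean(0),np.degrees(ang),st)
np.savez('g.npz',tray=c.mean(0),ang=ang,st=st)
pick(614.1,301.9,31,np.radians(40),65,40)
place(st[0],st[1],35,np.radians(90),60)
pick(462.7,-131.3,19,np.radians(90),65,40)
shot('top','top1')
cv2.imwrite('pics/top1c.png',cv2.resize(load('top1')['frame'][150:330,140:500],None,fx=2.2,fy=2.2))
E
```

```text
[459.04221709 338.48606965] 26.8979653919627 [ 442.43240406 -329.64988914]
picked width 0.37140676800678024 after lift 0.3129697562106584 0.0 t 7.425
hit False z [ 442.46413238 -329.66078197   31.9809684 ] expected 35
t 13.6083
picked width -0.2739682490878185 after lift 0.05845436453659524 0.0 t 17.0417
```

View pics/top1c.png

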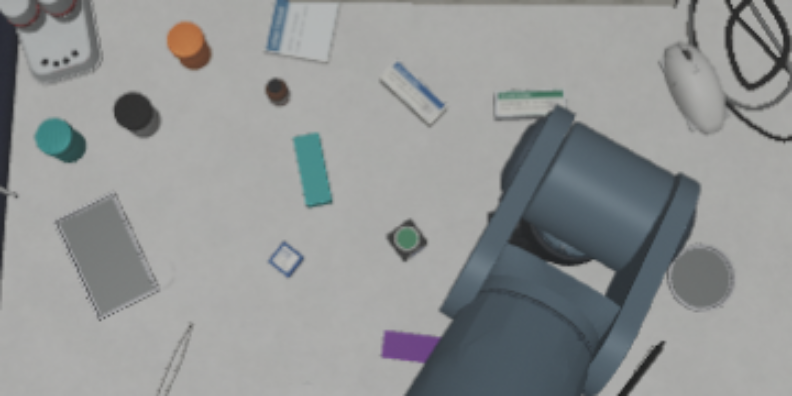

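Both grasps closed on nothing, and the tall canister is still at its original spot. Most likely the guarded descent stopped too early. I'll check the height on the short canister.

Run:
```python
from h import *
x,y=462.7,-131.3
grip(65); print(read_state()['force'],read_state()['tcp_pos'])
move_linear([x,y,44],250); print(read_state()['force'],read_state()['tcp_pos'])
print(move_linear([x,y,19],80,guard=15)); s=read_state();print(s['force'],s['tcp_pos'],s['gripper_width'])
shot('wrist','wc')
```

```text
[-0.12413416 -0.95612362  0.10692105] [ 462.71766664 -131.29694977  140.00168497]
[-0.23106546 -0.07969855  0.09568491] [ 463.10982253 -131.52130983   44.51833082]
False
[ 0.17268787  0.36513732 -1.37301708] [ 462.95575032 -131.43425923   19.34086282] 65.13835602896991
```

View pics/wc.png

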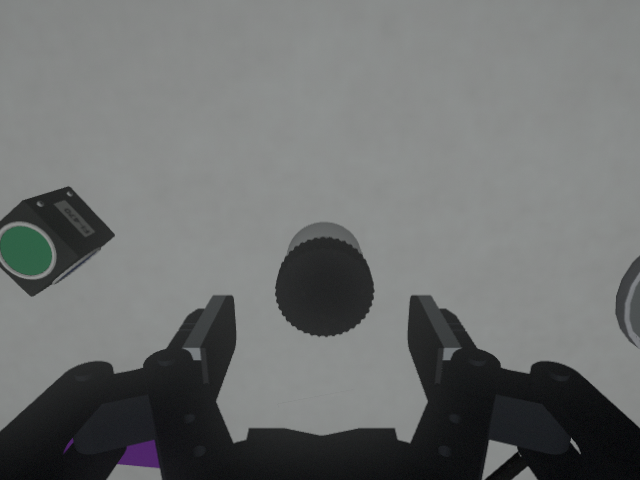

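Run:
```python
from h import *
s=load('wc'); W=world(s)
for u,v in((325,287),(325,245),(325,330),(222,300),(225,360),(420,300),(422,370),(325,150)): print(u,v,np.round(W[v,u],1))
print(np.round(s['world_from_camera'],2)); print(R.from_quat(read_state()['ee_rot']).as_matrix().round(3))
```

```text
325 287 [ 466.4 -133.3   46.4]
325 245 [ 483.5 -133.2   42.3]
325 330 [ 445.9 -133.3   45.9]
222 300 [474.1 -97.4  74.1]
225 360 [456.6 -99.3  83.6]
420 300 [ 473.8 -166.    73.5]
422 370 [ 456.7 -164.3   89.4]
325 150 [ 5.182e+02 -1.335e+02 -3.000e-01]
[[ 0.0000e+00 -9.6000e-01 -2.9000e-01  5.3708e+02]
 [-1.0000e+00 -0.0000e+00 -0.0000e+00 -1.3171e+02]
 [ 0.0000e+00  2.9000e-01 -9.6000e-01  2.0163e+02]
 [ 0.0000e+00  0.0000e+00  0.0000e+00  1.0000e+00]]
[[ 1.     0.     0.001]
 [ 0.    -1.    -0.001]
 [ 0.001  0.001 -1.   ]]
```

Run:
```python
from h import *
s=load('wc'); W=world(s)
for v in range(290,400,12): print(v,[tuple(np.round(W[v,u]).astype(int)) if W[v,u,0]==W[v,u,0] else None for u in (205,215,225,232,238)])
```

```text
290 [(np.int64(444), np.int64(-69), np.int64(1)), (np.int64(444), np.int64(-74), np.int64(1)), (np.int64(444), np.int64(-80), np.int64(0)), (np.int64(444), np.int64(-83), np.int64(0)), (np.int64(444), np.int64(-87), np.int64(1))]
302 [(np.int64(436), np.int64(-68), np.int64(-1)), (np.int64(474), np.int64(-95), np.int64(75)), (np.int64(474), np.int64(-99), np.int64(76)), (np.int64(470), np.int64(-99), np.int64(68)), (np.int64(437), np.int64(-86), np.int64(1))]
314 [(np.int64(473), np.int64(-94), np.int64(83)), (np.int64(474), np.int64(-97), np.int64(84)), (np.int64(471), np.int64(-99), np.int64(79)), (np.int64(466), np.int64(-99), np.int64(69)), (np.int64(429), np.int64(-86), np.int64(1))]
326 [(np.int64(474), np.int64(-96), np.int64(92)), (np.int64(474), np.int64(-99), np.int64(91)), (np.int64(468), np.int64(-100), np.int64(81)), (np.int64(462), np.int64(-99), np.int64(71)), (np.int64(421), np.int64(-85), np.int64(0))]
338 [(np.int64(473), np.int64(-98), np.int64(97)), (np.int64(471), np.int64(-99), np.int64(93)), (np.int64(464), np.int64(-99), np.int64(82)), (np.int64(458), np.int64
[... 538 characters left out ...]
74 [(np.int64(464), np.int64(-98), np.int64(102)), (np.int64(460), np.int64(-99), np.int64(96)), (np.int64(451), np.int64(-99), np.int64(84)), (np.int64(390), np.int64(-80), np.int64(0)), (np.int64(391), np.int64(-83), np.int64(1))]
386 [(np.int64(479), np.int64(-106), np.int64(127)), (np.int64(456), np.int64(-99), np.int64(96)), (np.int64(382), np.int64(-75), np.int64(1)), (np.int64(382), np.int64(-79), np.int64(0)), (np.int64(382), np.int64(-83), np.int64(0))]
398 [(np.int64(479), np.int64(-107), np.int64(131)), (np.int64(453), np.int64(-99), np.int64(98)), (np.int64(373), np.int64(-75), np.int64(0)), (np.int64(373), np.int64(-79), np.int64(0)), (np.int64(373), np.int64(-82), np.int64(0))]
```

The fingertips are really at z≈68 while the TCP reads 19. The reported TCP sits about 45–49 mm beyond the true tip, which explains the empty grasps (canister top is at 46). I'll descend further under guard to compensate.

Run:
```python
from h import *
x,y=464.5,-132.5
try:
    print(move_linear([x,y,-23],60,guard=8)); s=read_state();print(s['force'],s['tcp_pos'])
    grip(0,40); s=read_state(); print(s['gripper_width'],s['grip_force'],s['tcp_pos'])
    shot('wrist','wd')
    W=world(load('wd'))[:, :300]; m=(W[...,0]>448)&(W[...,0]<480)&(W[...,1]>-111.5)&(W[...,1]<-90)&(W[...,2]>8)
    print(np.percentile(W[m][:,2],[0,2,5,50,95]), m.sum())
except PlanningError as e: print(e)
```

```text
False
[-0.07434422  0.92689585  0.72594029] [ 464.73224107 -132.62054131  -22.85605506]
40.88368143672516 40.22048056125641 [ 464.89578105 -132.65898348  -22.35749206]
[21.48033798 28.20626416 33.54450278 70.37757564 76.9895261 ] 7140
```

View pics/wd.png

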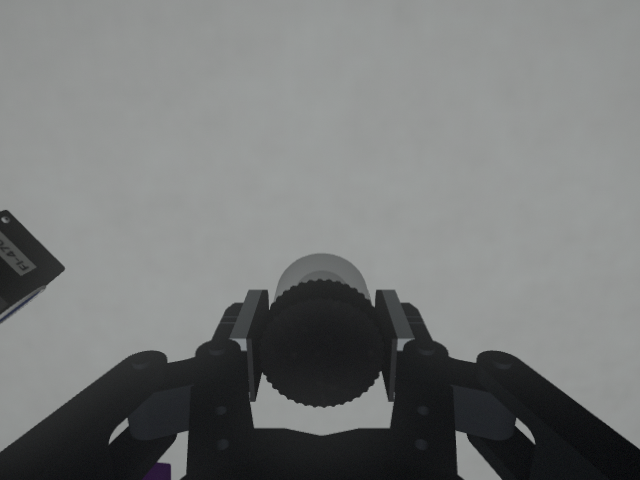

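The short canister is properly gripped now (lid between pads, width 41). The tip offset is about +44 mm at 42 mm opening. The tall one has to go first, so I'll release, place the tall one, then stack the short one.

```bash
python3 - <<'E'
import re
t=open('h.py').read()
t=t.replace("print('picked","assert w>20, 'missed'; print('picked")
open('h.py','w').write(t)
E
python3 - <<'E'
from h import *
g=np.load('g.npz'); st=g['st']
grip(65); move_linear([464.7,-132.6,130],200)
pick(615,302.5,-10,np.radians(40),65,40)
place(st[0],st[1],-7,np.radians(90),62)
pick(464.8,-132.6,-22.4,np.radians(90),65,40)
p=[st[0]-60,st[1],150]; reach(p,best(p,np.radians(90))); 
s=shot('wrist','we'); cv2.imwrite('pics/we2.png',s['frame']); W=world(s)
m=(abs(W[...,0]-st[0])<35)&(abs(W[...,1]-st[1])<35)&(W[...,2]>56)&(W[...,2]<66)
print(st,cv2.minEnclosingCircle(W[m][:,:2].astype(np.float32)),np.median(W[m],0))
E
```

```text
picked width 40.50567692976545 after lift 40.44119466631591 40.57046055793762 t 25.5167
hit True z [ 442.69010007 -329.8030437    -6.34638894] expected -7
t 31.6583
picked width 40.61384186847838 after lift 40.88752547443857 40.469409227371216 t 35.1417
[ 442.43240406 -329.64988914] ((443.2520751953125, -329.55029296875), 21.014543533325195) [ 443.91150004 -329.67195541   61.27107275]
```

View pics/we.png

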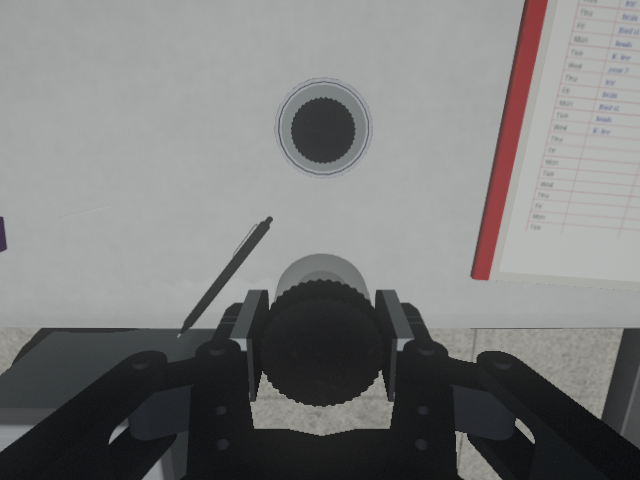

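The tall canister is centred in the stand at about (323,130), with its lid centre measured at (443.3,-329.6). Next the short canister goes on top, then carton A goes in the tray.

Run:
```python
from h import *
g=np.load('g.npz'); t=g['tray'];a=float(g['ang'])
place(443.2,-329.6,38.6,np.radians(90),62,hi=150)
pick(646.5,-6.3,-35,np.radians(137),55,40,hi=100)
place(t[0],t[1],-32,a+np.pi/2,42,hi=100)
p=[t[0]+0,t[1],180]; reach(p,list(read_state()['ee_rot'])); shot('wrist','wf'); s=load('wf'); W=world(s)
m=(np.hypot(W[...,0]-t[0],W[...,1]-t[1])<60)&(W[...,2]>19)&(W[...,2]<32)
print(t,np.degrees(a),cv2.minAreaRect(W[m][:,:2].astype(np.float32)),np.median(W[m],0)); shot('top','top2')
cv2.imwrite('pics/f2.png',np.hstack([cv2.resize(s['frame'],(480,360)),cv2.resize(load('top2')['frame'][240:330,400:480],(320,360))]))
```

```text
hit True z [ 443.4738815  -329.93826216   39.13259711] expected 38.6
t 39.1917
picked width 28.93649966075596 after lift 29.178155193114993 39.897319078445435 t 43.0833
hit True z [459.44931592 338.71211141 -31.28555803] expected -32
t 47.75
[459.04221709 338.48606965] 26.8979653919627 ((459.6055908203125, 338.24066162109375), (79.79302978515625, 29.968536376953125), 26.245363235473633) [461.52436036 339.17498616  24.90179617]
```

View pics/f2.png

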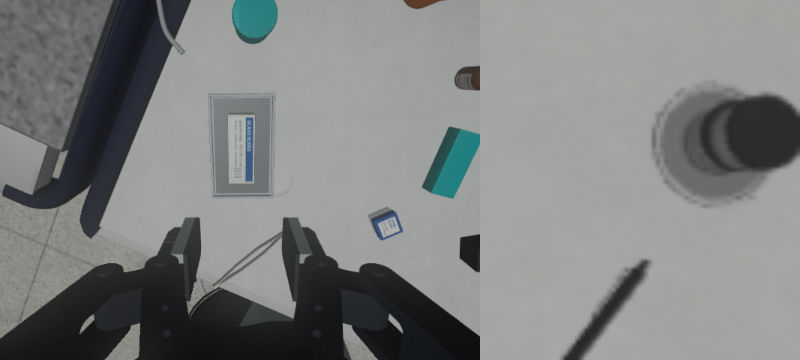

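Carton A is flat and centred in the tray (wrist view, about (241,148)), and the canister stack stands upright. Next come carton B and the coverslip box.

Run:
```python
from h import *
def meas(c,z0,z1):
    shot('wrist','wx'); W=world(load('wx'))
    m=(np.hypot(W[...,0]-c[0],W[...,1]-c[1])<48)&(W[...,2]>z0)&(W[...,2]<z1)
    r=cv2.minAreaRect(W[m][:,:2].astype(np.float32)); print(r,np.median(W[m],0)); return r
a=np.radians(26.2)
pick(635.5,-138.6,-35,np.radians(3.5),55,40,hi=120)
place(459.6,338.2,-11,a+np.pi/2,50,hi=130)
p=[459.6,338.2,180]; reach(p,list(read_state()['ee_rot'])); r=meas(p,40,52)
pick(454.8,133,-34.5,np.radians(52),50,30,hi=100)
place(r[0][0],r[0][1],10.5,a+np.pi/2,50,hi=130)
p=[459.6,338.2,210]; reach(p,list(read_state()['ee_rot'])); meas(p,62,75)
st=[443,-330]
s=shot('wrist','wy'); shot('top','top3'); 
W=world(load('top3')); m=(np.hypot(W[...,0]-st[0],W[...,1]-st[1])<40)&(W[...,2]>95)
print(cv2.minEnclosingCircle(W[m][:,:2].astype(np.float32)),np.median(W[m],0),read_state()['time'])
cv2.imwrite('pics/fin.png',np.hstack([cv2.resize(s['frame'],(480,360)),cv2.resize(load('top3')['frame'][240:330,400:480],(320,360))]))
```

```text
picked width 29.17871696695856 after lift 28.975652044838306 39.79964554309845 t 52.8
hit True z [459.99890646 338.3905417  -10.35177254] expected -11
t 58.0
((460.5517883300781, 338.1280212402344), (80.45079803466797, 29.979673385620117), 25.436403274536133) [462.87512119 339.29602699  45.85393105]
picked width 28.489373969307586 after lift 28.740717991877997 30.018298029899597 t 61.65
hit True z [460.9242471  338.35255615  11.3695367 ] expected 10.5
t 65.6083
((461.52557373046875, 338.14569091796875), (29.789745330810547, 29.445268630981445), 26.641538619995117) [462.28421573 338.31488866  67.98552972]
((440.5447692871094, -328.5988464355469), 20.777019500732422) [ 439.83895775 -327.35317977  105.22674888] 66.175
```

View pics/fin.png

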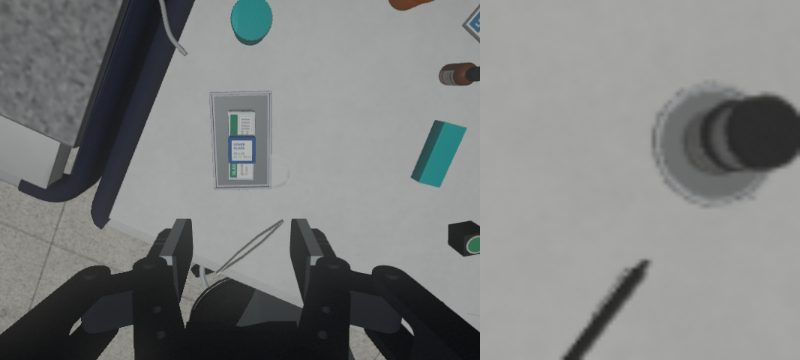

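Both stacks are upright and centred: the coverslip box sits mid-carton at about (242,149), and the canister stack's top is at z≈105. The gripper is clear, so I'm handing in.

```bash
python3 -c "
from bench import *
print(close_job())"
```

```text
the job is handed in; nothing more can be done
None
```

I built both stacks and handed the job in at about 66 s of robot time; the last pictures showed everything upright and centred to within about 3 mm, but `close_job()` returned no verdict.

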